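Refill the fireside firelighter canister

TASK

The firelighter canister has a child-safe lid: press it down, keep it down while you turn it, and let it spring back up into a notch. Turn the lid so that its square mouth clicks home over the compartment marked by the red stud, then feed both firelighter plugs through the mouth, one after the other, and leave the lid there. Leave the jar, the book and the matchbox where they are.

Things in the scene. Friction and masses are not known exactly. Their poses are not given: they have to be found in the camera images.
- drum: galvanised round canister fixed to the table top, 176 mm diameter, 162 mm high; origin at the centre of its underside, z up. Inside, crossed dividers (4 mm thick, tops 125 mm high) make four quarter compartments centred on its +x, +y, -x and -y directions; floor 5 mm, inner radius 84 mm. The +x one is blanked off by a plate 128 mm high; the lid starts parked with its mouth over it.
- rim (a point): point on the drum's axis at the height of the rim's top (162 mm). The rim is a ring overhanging the lid's edge: inner radius 74, outer 104 mm (tabs at the notches to 108 mm), underside 154 mm above the table. Four notches in it, at the drum's +x, +y, -x and -y, are the lid's four catch positions.
- lid: grey-green sprung disc lid; origin on the drum's axis at its underside, x towards its mouth. Top face 150 mm above the table when up. It sinks level wherever pressed: about 6 N starts it, about 10 N reaches its stop 11 mm down. Pressed down it turns either way about the drum's axis (0.12 N m resists), up to 200 degrees from its parked start, and keeps its angle when let go.
- lug (a point): top of the brass lug on the lid's edge beside the mouth, 16 mm wide, 81 mm from the axis. When the lid is up it sits in a notch of the rim and locks the turn; at least 7 mm down, it passes beneath the rim. Let go with the lug within about 4 degrees of a notch's middle, the lid springs up and locks; elsewhere the lug stays caught under the rim, the lid about 6 mm down.
- mouth (a point): centre of the top edge of the square mouth in the lid: a black upright chute, inside 42 x 42 mm, walls 4 mm, rising 14 mm above the lid (164 mm above the table when the lid is up), centred 44 mm from the drum's axis. The direction from the drum's axis to this point is the lid's heading; x of this frame points that way.
- fin (a point): middle of the top edge of the brass fin on the lid, opposite the mouth: upright radial plate 8 mm thick, 22 mm high above the lid, from 24 to 66 mm from the drum's axis. Press the lid down beside it and push it sideways to turn the lid. Between fin and mouth chute the lid is bare on both sides.
- red_stud: red round stud, 16 mm diameter, 7 mm high, on the canister's rim 98 mm from its axis, outside the middle of one of the three compartments; origin at its underside. It marks the compartment to fill.
- white_stud: the same in white, marking another compartment
- blue_stud: the same in blue, marking another compartment
- plug_a: firelighter plug of pressed wood, dark brown cylinder 28 mm diameter, 60 mm high, about 35 g, standing upright on the table; origin at the centre of its underside
- plug_b: the second, equal plug
- plug_a_mid (a point): middle of plug a, 30 mm above its underside
- plug_b_mid (a point): middle of plug b, 30 mm above its underside
- jar: cream stoneware jar, 92 mm diameter, 116 mm high, loose; origin at the centre of its underside
- book: pale blue book 140 x 200 mm, 24 mm thick, spectacles on top (to 62 mm high), loose; origin at the centre of its underside
- matchbox: long matchbox 60 x 110 mm, 22 mm high, loose; origin at the centre of its underside
Things that resemble listed ones, but are neither listed nor needed, are in the scene too. What is shaped like the plug_b but purple is not meant.

How it is judged:
On the way, in this order (a step that is already met when the one before it is completed fails the run):
1. the lid's mouth is over the red-studded compartment and the lid has sprung up into its notch (horizontal distance between lug and red_stud below 0.021 m and z of mouth in the frame of drum above 0.1615 m), for 0.2 s.
2. one plug, and only one, lies in the red compartment ((((horizontal distance between plug_a_mid and red_stud below 0.079 m and horizontal distance between plug_a_mid and drum below 0.075 m and height (world z) of plug_a_mid below 0.125 m) and not (horizontal distance between plug_b_mid and red_stud below 0.079 m and horizontal distance between plug_b_mid and drum below 0.075 m and height (world z) of plug_b_mid below 0.125 m)) or ((horizontal distance between plug_b_mid and red_stud below 0.079 m and horizontal distance between plug_b_mid and drum below 0.075 m and height (world z) of plug_b_mid below 0.125 m) and not (horizontal distance between plug_a_mid and red_stud below 0.079 m and horizontal distance between plug_a_mid and drum below 0.075 m and height (world z) of plug_a_mid below 0.125 m)))), for 0.2 s.
3. both plugs lie in the red compartment (horizontal distance between each of plug_a_mid, plug_b_mid and red_stud below 0.079 m and horizontal distance between each of plug_a_mid, plug_b_mid and drum below 0.075 m and height (world z) of each of plug_a_mid, plug_b_mid below 0.125 m), for 0.2 s.
At the end, for the whole second after the job is handed in: Both plugs in the red-studded compartment (middle of each within 79 mm of the stud and 75 mm of the drum's axis in plan, below 125 mm); lid sprung up (mouth's top above 161.5 mm) with its lug in the red stud's notch (within 21 mm of the stud in plan) (all of step 1 and all of step 3); the robot touches nothing.
It fails at once if the jar is shifted by more than 30 mm (distance of jar from where it was at the start of the episode above 0.03 m).
It fails at once if the book is shifted by more than 30 mm (distance of book from where it was at the start of the episode above 0.03 m).
It fails at once if the matchbox is shifted by more than 30 mm (distance of matchbox from where it was at the start of the episode above 0.03 m).
It also fails if it takes over 70 s, if anything falls off the work surface, if the arm or the gripper's body presses on something with over 40 N, if the wrist force passes 120 N, or if a joint passes its speed limit or range.

ROBOT

A 6-joint arm with a two-finger parallel gripper is mounted at the origin on the work surface. World frame = base frame: x ahead of the robot, y to its left, z up, the work surface at z = 0. Lengths are in m, angles in rad, forces in N, time in s.
With the tool pointing down it reaches from about 0.25 to 0.725 m from the base axis. Payload 4 kg.
Tool frame: the origin (TCP) lies between the finger pads; the fingertips stand 11 mm ahead of it and the grasp point (between the pads) lies 8 mm behind it (env.finger_overhang is the z of the fingertips in the tool frame, in m); z points along the fingers, y is the line along which they close (so a half turn about z gives the same grasp; the last joint's range is limited). The gripper opens to 85 mm and grips with 20 to 120 N. Pads are 22 mm wide; open, the fingers measure 114 mm over their backs; the gripper's body (76 mm by 85 mm) begins 54 mm behind the grasp point. The pads swing forward as they close: fully open they stand 13 mm farther back than shut.
Start: joints at [-1.26, 0.241, 0.005, 1.335, 0, 1.571], TCP at [0.153, -0.476, 0.242] pointing down, gripper open.
Joint ranges: [-2.72, 2.72], [-1.05, 1.87], [-1.09, 1.28], [-1.99, 2.15], [-1.42, 1.44], [-3.14, 3.14]. Speed limits (rad/s): [2.79, 2.79, 3.14, 3.14, 3.14, 3.14].

INTERFACE

Orientations are given as a unit quaternion [x, y, z, w].
In Python, from plant import telemetry, optics, workorder, env gives the robot as it stands.
- The arm moves only by the tool step_arm, never from a script. Its argument "deltas" is a list of rows, each a list of 5 numbers: the finger opening in cm, from 0 to 8.54, then the shift along the tool's x, y, z in cm, then the turn about the tool's z in rad. A call has 1 to 12 rows; each row is the pose to reach, as a shift and turn from the pose commanded when the call began, along the tool's axes at that moment; what a row does not reach only later rows make up. A row lasts 1/8 s, in which the tool goes at most 62.5 mm and 10.7 degrees, less where a joint would pass 70% of its speed; a pose out of reach is approached as far as the arm can. A call with a gripper value outside its range is refused whole. The fingers move at their own pace and stop on an object; "grip_force" is the grip in N (left out, the last holds). Time passes only in rows, so rows that repeat a pose let the fingers close. It gives the time, the measured TCP pose, the force, the opening and the grip force at its end, in the units of the state.
- telemetry.get_state(): the state, without advancing time (a new reading comes with each control period).
- optics.read_camera(name): name is "scene" or "top" or "wrist"; returns a dict with "color" (480x640x3 uint8, red, green, blue), "intrinsics" (3x3 intrinsics, pixels), "rvec" (rotation vector, rad) and "tvec" (3), from world to camera coordinates, as OpenCV has them; the wrist camera has in their place "mount" (4x4, takes a point from camera to tool coordinates, whose origin is the TCP and whose axes are the flange's). Camera axes: x right, y down, z forward; pixel columns grow to the right and rows downward; lengths in m; the calibration is good to about 2 mm. A picture is of the moment at which its call begins: read the wrist's pose just before it. There is no depth.
- workorder.sign_off(): hands the job in; it is judged then, once.
The state is a dict: "time_s": time; "q": joint angles; "joint_velocities": joint speeds; "effort": joint torques, N m; "position": TCP position; "tool_rot": TCP orientation; "force": force on the tool from outside, world axes, zero at the start; "moment": the same for the moment, N m; "grip_width": finger opening in m; "grasp_force": force on a finger pad.
Only numpy, scipy, OpenCV 4.12 (cv2) and the standard library are available. Lean on these libraries where they do the work, as an engineer would, in place of code of your own. Each camera call takes 0.05 s, during which the arm holds its last target. There are 200 camera calls.

## Working session

There is one attempt and no reset: what is moved stays moved. The work goes in short steps, Python scripts to look and compute and a tool call to move; the robot and the scene stay as the last step left them, time stands still between calls to the robot, and variables do not carry over. Pictures are saved under pics/ and viewed, at most 13 in all, crops included, and the job is handed in when it is done.

Besides the shell and the picture viewer there is one more tool, called after ">>>" in YAML: its name, and indented under it one key for each argument. step_arm: Moves the arm, as the interface text tells. Its arguments: {"type":"object","properties":{"deltas":{"type":"array"},"grip_force":{"type":"number"}},"required":["deltas"]}

```bash
mkdir -p pics
python3 - <<'E'
from plant import telemetry, optics, env
import cv2
s=telemetry.get_state();print(s['time_s'],s['position'],s['tool_rot'])
for n in ['scene','top']:
    c=optics.read_camera(n);cv2.imwrite(f'pics/{n}0.png',c['color'][:,:,::-1]);print(n,c['intrinsics'],c['rvec'],c['tvec'])
E
```

```text
0.0 [ 0.15271267 -0.4754869   0.24143396] [ 9.87952004e-01  1.54757225e-01 -1.59218393e-04 -1.00692682e-03]
scene [[504.65921121   0.         314.14019957]
 [  0.         504.65921121 241.47504915]
 [  0.           0.           1.        ]] [ 0.89778896  2.56316324 -1.05380766] [ 0.4805355  -0.14876071  1.46874354]
top [[600.12729172   0.         319.28382934]
 [  0.         600.12729172 244.20861982]
 [  0.           0.           1.        ]] [ 2.04212884 -2.16798181  0.2348864 ] [-0.01592485  0.62611465  1.31240443]
```

View pics/scene0.png

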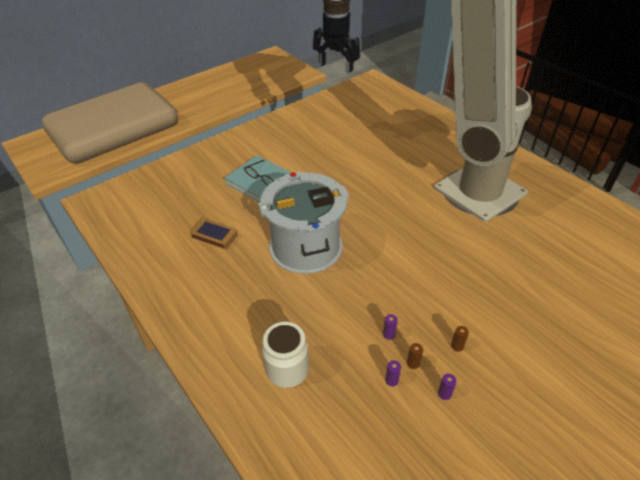

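View pics/top0.png

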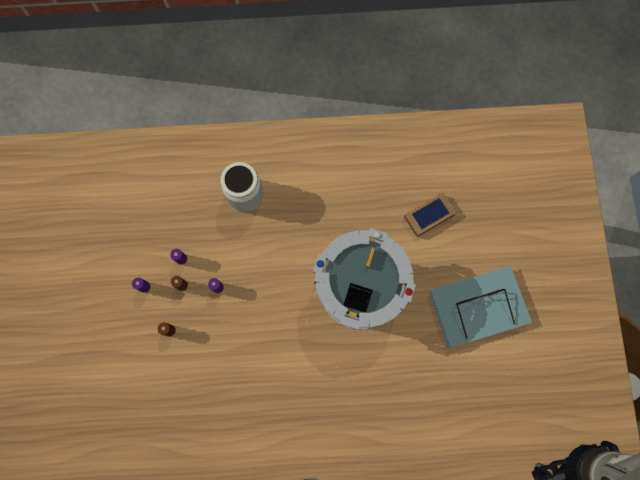

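The pictures show the drum (top view ~(364,279)) with red stud (409,292), white (376,236) and blue (320,264). The mouth is at (358,297) and the fin at (370,257). Candidates for the plugs: brown at (179,283) and (166,329). The purple look-alikes at (178,256), (141,285) and (215,285) are not meant.

```bash
cat > h.py <<'E'
import numpy as np, cv2
from scipy.spatial.transform import Rotation as R
from plant import telemetry, optics
def pose(c,s=None):
    if 'mount' in c:
        M=np.array(c['mount']); T=np.eye(4);T[:3,:3]=R.from_quat(s['tool_rot']).as_matrix();T[:3,3]=s['position'];W=T@M
        return W[:3,:3],W[:3,3]
    Rm=cv2.Rodrigues(np.array(c['rvec']))[0]; return Rm.T,-Rm.T@np.array(c['tvec'])
def ray(c,px,z,s=None):
    A,o=pose(c,s);d=A@np.linalg.inv(c['intrinsics'])@np.array([px[0],px[1],1.]);return o+d*(z-o[2])/d[2]
def blobs(img,lo,hi,amin=15):
    h=cv2.cvtColor(img,cv2.COLOR_RGB2HSV);m=cv2.inRange(h,np.array(lo),np.array(hi))
    n,l,st,ce=cv2.connectedComponentsWithStats(m)
    return [(ce[i].round(1),st[i,4],st[i,:4]) for i in range(1,n) if st[i,4]>=amin]
E
python3 - <<'E'
from h import *
c=optics.read_camera('top');im=c['color']
for n,lo,hi,z in [('red',(0,170,120),(6,255,255),.168),('blue',(100,150,100),(118,255,255),.168),('white',(0,0,190),(180,40,255),.168),('brown',(3,120,20),(14,255,130),.05),('gold',(15,150,120),(30,255,255),.17),('black',(0,0,0),(180,255,28),.164)]:
    for ce,a,b in blobs(im,lo,hi):
        if 120<ce[0]<500 and 150<ce[1]<350: print(n,ce,a,b,ray(c,ce,z).round(4))
sc=optics.read_camera('scene')
for n,lo,hi in [('red',(0,170,120),(6,255,255)),('brown',(3,120,20),(14,255,130))]:
    for ce,a,b in blobs(sc['color'],lo,hi):
        if 200<ce[0]<500 and 150<ce[1]<400: print('sc',n,ce,a,b,ray(sc,ce,.168 if n=='red' else .03).round(4))
cv2.imwrite('pics/crops.png',np.hstack([cv2.resize(im[220:340,305:425],(480,480),interpolation=2),cv2.resize(im[245:345,130:200],(320,480),interpolation=2)])[:,:,::-1])
E
```

```text
red [408.3 291.4] 29 [406 289   6   6] [ 0.4896 -0.2326  0.168 ]
blue [319.5 263.3] 30 [317 261   6   6] [ 0.5605 -0.0504  0.168 ]
white [238.3 179.6] 180 [221 163  35  33] [0.7572 0.1158 0.168 ]
brown [178.7 282.9] 156 [171 276  17  14] [0.5566 0.2753 0.05  ]
brown [165.9 329.1] 164 [158 322  17  14] [0.4525 0.3051 0.05  ]
gold [370.  257.3] 45 [367 249   7  18] [ 0.5667 -0.158   0.17  ]
gold [352.5 314. ] 26 [349 312   8   5] [ 0.4492 -0.1124  0.17  ]
black [357.4 297.5] 516 [344 283  28  29] [ 0.4837 -0.1255  0.164 ]
sc brown [207.6 240.6] 85 [192 234  32  14] [ 0.7295 -0.2946  0.03  ]
sc brown [459.5 338.7] 230 [452 326  16  25] [0.4563 0.3094 0.03  ]
sc brown [414.7 356.3] 248 [408 344  15  25] [0.5622 0.2796 0.03  ]
```

View pics/crops.png

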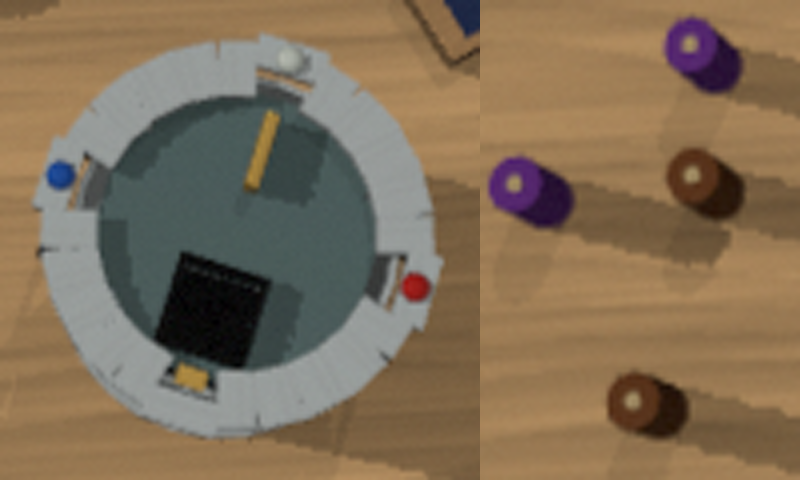

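>>> step_arm:
  deltas:
    - [3,49.1,-17.6,0,-2.46]
    - [3,49.1,-17.6,0,-2.46]
    - [3,49.1,-17.6,0,-2.46]
    - [3,49.1,-17.6,0,-2.46]
    - [3,49.1,-17.6,0,-2.46]
    - [3,49.1,-17.6,0,-2.46]
    - [3,49.1,-17.6,0,-2.46]
    - [3,49.1,-17.6,0,-2.46]
    - [3,49.1,-17.6,0,-2.46]
    - [3,49.1,-17.6,0,-2.46]
    - [3,49.1,-17.6,0,-2.46]
    - [3,49.1,-17.6,0,-2.46]
  grip_force: 20

```text
time_s: 1.7
position: [0.5665, -0.158, 0.2418]
tool_rot: [0.283, 0.959, -0.0, -0.001]
force: [-0.1, -0.3, -0.2]
grip_width: 0.03
grasp_force: 0.0
```

>>> step_arm:
  deltas:
    - [3,0,0,0,-0.1]
    - [3,0,0,0,-0.204]
    - [3,0,0,0,-0.204]
    - [3,0,0,0,-0.204]

```text
time_s: 2.2
position: [0.5665, -0.1583, 0.2421]
tool_rot: [0.188, 0.982, 0.0, -0.0]
force: [-0.2, -0.7, 0.3]
grip_width: 0.03
grasp_force: 0.0
```

Run:
```python
from h import *
s=telemetry.get_state();c=optics.read_camera('wrist');im=c['color']
print(s['position'],s['q'],R.from_quat(s['tool_rot']).as_matrix()[:2,0])
print(c['intrinsics'],c['mount'])
for ce,a,b in blobs(im,(15,150,80),(32,255,255),60): print(ce,a,b,ray(c,ce,.17,s).round(4),ray(c,(b[0],b[1]),.172,s)[:2].round(4),ray(c,(b[0]+b[2],b[1]+b[3]),.172,s)[:2].round(4))
cv2.imwrite('pics/w1.png',im[:,:,::-1])
```

```text
[ 0.56648308 -0.15828589  0.24212489] [-2.72468183e-01  4.19166225e-01  2.57076166e-01  1.40909133e+00
 -2.57728982e-06  1.05763542e-01] [-0.929319    0.36927774]
[[370.01795299   0.         321.27979631]
 [  0.         370.01795299 242.34793632]
 [  0.           0.           1.        ]] [[ 3.31898753e-04 -9.65928447e-01 -2.58809050e-01  6.50267716e-02]
 [ 9.99999908e-01  2.50156702e-04  3.48771604e-04  9.84081773e-04]
 [-2.72145595e-04 -2.58809142e-01  9.65928441e-01 -1.32129930e-01]
 [ 0.00000000e+00  0.00000000e+00  0.00000000e+00  1.00000000e+00]]
```

View pics/w1.png

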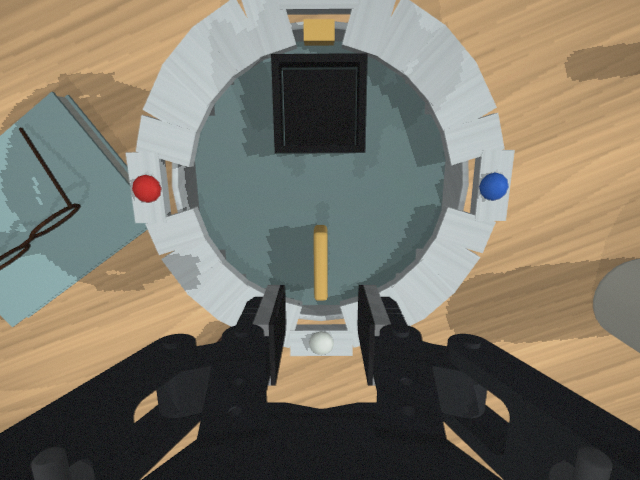

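The view shows the fin at (321,262) aligned between the fingers, mouth at (320,103), red stud at (146,188) to the left. Descending to straddle the fin.

>>> step_arm:
  deltas:
    - [3,0,0,4,0]
    - [3,0,0,7,0]
    - [3,0,0,8,0]
    - [3,0,0,8.2,0]
    - [3,0,0,8.4,0]
    - [3,0,0,8.6,0]
    - [3,0,0,8.6,0]

```text
time_s: 3.12
position: [0.5674, -0.1585, 0.1585]
tool_rot: [0.187, 0.982, -0.0, 0.002]
force: [-2.6, -0.6, 7.0]
grip_width: 0.0298
grasp_force: 3.1
```

>>> step_arm:
  deltas:
    - [3,0,0,0.4,0]
    - [3,0,0,0.8,0]
    - [3,0,0,1.1,0]
    - [3,0,0,1.1,0]

```text
time_s: 3.62
position: [0.5674, -0.1586, 0.1489]
tool_rot: [0.187, 0.982, -0.0, 0.002]
force: [-4.9, 1.4, 11.3]
grip_width: 0.0304
grasp_force: 5.4
```

>>> step_arm:
  deltas:
    - [1.0,0,0,0.1,0]
    - [1.0,0,0,0.1,0]
    - [1.0,0,0,0.1,0]

```text
time_s: 4.0
position: [0.5697, -0.1594, 0.1494]
tool_rot: [0.187, 0.982, -0.001, 0.005]
force: [-2.8, 1.0, 13.9]
grip_width: 0.0103
grasp_force: 6.8
```

>>> step_arm:
  deltas:
    - [1,0.02,0.48,0,-0.105]
    - [1,0.1,0.95,0,-0.209]
    - [1,0.22,1.41,0,-0.314]
    - [1,0.39,1.85,0,-0.419]
    - [1,0.61,2.28,0,-0.524]
    - [1,0.87,2.68,0,-0.628]
    - [1,1.17,3.05,0,-0.733]
    - [1,1.51,3.39,0,-0.838]
    - [1,1.51,3.39,0,-0.838]

```text
time_s: 5.12
position: [0.5674, -0.1228, 0.1492]
tool_rot: [-0.229, 0.974, -0.003, 0.003]
force: [-4.4, -2.1, 14.3]
grip_width: 0.0101
grasp_force: 7.5
```

```bash
cat > lk.py <<'E'
from h import *
C=np.array([.525,-.1415])
s=telemetry.get_state();c=optics.read_camera('top');im=c['color']
p=s['position'][:2]-C;x=R.from_quat(s['tool_rot']).as_matrix()[:2,0]
print('tcp polar',np.hypot(*p).round(4),np.degrees(np.arctan2(p[1],p[0])).round(1),'xyaw',np.degrees(np.arctan2(x[1],x[0])).round(1),'q',np.round(s['q'],2))
for n,lo,hi,z in [('gold',(15,150,100),(30,255,255),.17),('black',(0,0,0),(180,255,28),.158)]:
    for ce,a,b in blobs(im,lo,hi,8):
        w=ray(c,ce,z)
        if np.hypot(*(w[:2]-C))<.11: print(n,ce,a,w.round(4),np.hypot(*(w[:2]-C)).round(3),np.degrees(np.arctan2(*(w[:2]-C)[::-1])).round(1))
E
python3 lk.py
```

```text
tcp polar 0.0463 23.8 xyaw -153.6 q [-0.21  0.45  0.05  1.17 -0.   -0.67]
```

>>> step_arm:
  deltas:
    - [1,0.02,0.48,0,-0.105]
    - [1,0.1,0.95,0,-0.209]
    - [1,0.22,1.41,0,-0.314]
    - [1,0.39,1.85,0,-0.419]
    - [1,0.61,2.28,0,-0.524]
    - [1,0.87,2.68,0,-0.628]
    - [1,1.17,3.05,0,-0.733]
    - [1,1.28,3.17,0,-0.768]
    - [1,1.28,3.17,0,-0.768]

```text
time_s: 6.3
position: [0.5424, -0.1013, 0.1491]
tool_rot: [-0.576, 0.817, -0.005, 0.002]
force: [-2.4, -4.2, 14.5]
grip_width: 0.0101
grasp_force: 8.2
```

```bash
python3 lk.py
python3 - <<'E'
from h import *
s=telemetry.get_state();c=optics.read_camera('wrist');im=c['color']
cv2.imwrite('pics/w2.png',im[:,:,::-1])
for ce,a,b in blobs(im,(15,150,80),(32,255,255),60): print(ce,a,b)
for ce,a,b in blobs(im,(0,170,100),(6,255,255),60): print('red',ce,a,b)
E
```

```text
tcp polar 0.0438 66.6 xyaw -109.7 q [-0.18  0.39 -0.03  1.14 -0.   -1.41]
gold [399.1 289.4] 16 [ 0.4947 -0.2134  0.17  ] 0.078 -112.9
black [389.4 283.3] 99 [ 0.5105 -0.1958  0.158 ] 0.056 -104.9
```

View pics/w2.png

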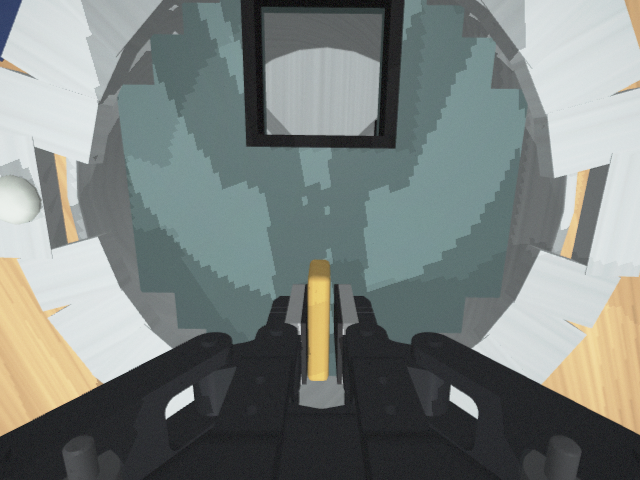

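The wrist view shows the mouth chute (322,75) open over the compartment and the fin (318,320) parallel between the pads. The notches are level at left and right (~y 200), so the lid is aligned within about 2°. I'll release and rise.

>>> step_arm:
  deltas:
    - [2.5,0,0,0,0]
    - [2.5,0,0,0,0]
    - [2.5,0,0,-0.8,0]
    - [2.5,0,0,-1.6,0]
    - [2.5,0,0,-2.4,0]
    - [2.5,0,0,-5,0]
    - [2.5,0,0,-9,0]
    - [2.5,0,0,-12,0]
    - [2.5,0,0,-12,0]
    - [2.5,0,0,-12,0]

```text
time_s: 7.65
position: [0.539, -0.0983, 0.2634]
tool_rot: [-0.577, 0.817, 0.001, -0.001]
force: [-0.7, -0.5, 0.2]
grip_width: 0.0254
grasp_force: 0.0
```

Run:
```python
from h import *
s=telemetry.get_state();c=optics.read_camera('wrist');im=c['color'];print(s['position'],s['force'])
cv2.imwrite('pics/w3.png',im[:,:,::-1])
for n,lo,hi,z in [('gold',(15,150,80),(32,255,255),.172),('red',(0,170,100),(6,255,255),.168),('blue',(100,150,100),(118,255,255),.168)]:
  for ce,a,b in blobs(im,lo,hi,60): print(n,ce,a,b,ray(c,ce,z,s).round(4))
```

```text
[ 0.53895358 -0.09831951  0.26336876] [-0.73507832 -0.48689867  0.21625179]
red [317.4   3.4] 159 [306   0  22  10] [ 0.4951 -0.2288  0.168 ]
blue [309.7 319.4] 340 [299 309  22  21] [ 0.5633 -0.0535  0.168 ]
```

View pics/w3.png

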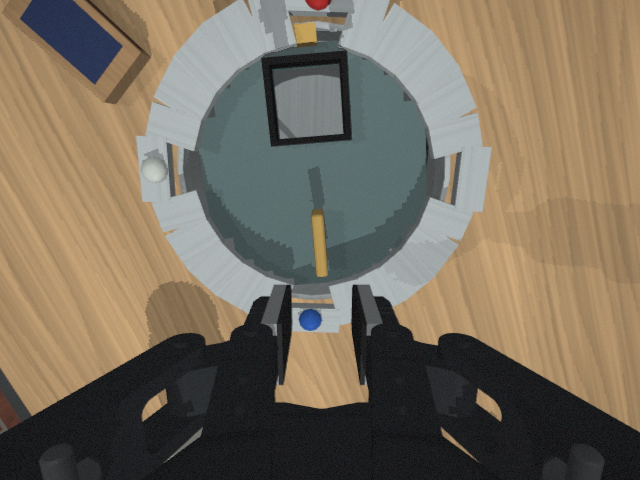

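The lug (305,33) sits left of its notch (322,22). Fin and chute lean about 5° left, so the lid overshot counter-clockwise and is caught. Measuring the amount.

Run:
```python
from h import *
s=telemetry.get_state();c=optics.read_camera('wrist');im=c['color']
x=R.from_quat(s['tool_rot']).as_matrix()[:2,0];print('xyaw',np.degrees(np.arctan2(x[1],x[0]))%360)
ang=lambda a,b:np.degrees(np.arctan2(*(b-a)[:2][::-1]))%360
r=lambda px,z:ray(c,px,z,s)
W=ray(c,(154,170),.168,s);B=r((310,319.5),.168)
print('white',W,'blue',B,'drum heading from W-B:',(ang(W,B)-135+0)%360)
print('fin',ang(r((321,275),.166),r((317,212),.166)))
print('chute',ang(r((272,145),.158),r((263,60),.158)),ang(r((350,138),.158),r((345,53),.158)))
h=cv2.cvtColor(im,cv2.COLOR_RGB2HSV);m=cv2.inRange(h,(14,120,60),(32,255,255))
n,l,st,ce=cv2.connectedComponentsWithStats(m)
for i in range(1,n):
    if st[i,4]>100 and st[i,4]<3000: print(ce[i].round(1),st[i])
t=optics.read_camera('top')
for ce,a,b in blobs(t['color'],(15,150,80),(32,255,255),8):
    w=ray(t,ce,.16);d=w[:2]-np.array([.525,-.1415])
    if np.hypot(*d)<.11:print('top gold',ce,a,w,np.hypot(*d),np.degrees(np.arctan2(d[1],d[0]))%360)
```

```text
xyaw 250.43941674350015
white [ 0.61749899 -0.17797925  0.168     ] blue [ 0.56270953 -0.05353761  0.168     ] drum heading from W-B: 338.76304491331905
fin 253.87386442475088
chute 254.74759646727904 255.10131017132545
[304.1  33.4] [292  23  24  23 444]
[318.5 242.9] [311 210  16  67 761]
top gold [400.5 286.2] 19 [ 0.50265461 -0.21837675  0.16      ] 0.08005842153293505 253.79269707068957
```

>>> step_arm:
  deltas:
    - [2.5,0.06,0.17,0,-0.067]
    - [2.5,0.06,0.17,5,-0.067]
    - [2.5,0.06,0.17,9,-0.067]
    - [2.5,0.06,0.17,10.5,-0.067]
    - [2.5,0.06,0.17,11.2,-0.067]
    - [2.5,0.06,0.17,11.6,-0.067]
    - [2.5,0.06,0.17,12,-0.067]
    - [1.0,0.06,0.17,12,-0.067]
    - [1.0,0.06,0.17,12,-0.067]
    - [1.0,0.06,0.17,12,-0.067]

```text
time_s: 9.05
position: [0.5414, -0.0993, 0.1493]
tool_rot: [-0.604, 0.797, -0.004, 0.003]
force: [-0.2, -0.9, 12.7]
grip_width: 0.0101
grasp_force: 8.0
```

```bash
python3 lk.py
```

```text
tcp polar 0.0452 68.8 xyaw -105.7 q [-0.18  0.39 -0.04  1.14 -0.   -1.48]
gold [399.4 288.1] 19 [ 0.4974 -0.2143  0.17  ] 0.078 -110.8
black [389.4 282.7] 105 [ 0.5118 -0.1959  0.158 ] 0.056 -103.6
```

```bash
cat > lug.py <<'E'
from h import *
c=optics.read_camera('top');f=lambda p,z:(lambda d:(round(np.degrees(np.arctan2(d[1],d[0]))%360,1),round(np.hypot(*d),4)))(ray(c,p,z)[:2]-np.array([.525,-.1415]))
for ce,a,b in blobs(c['color'],(14,130,70),(32,255,255),8):
    if 380<ce[0]<425 and 265<ce[1]<310: print(ce,a,[f(ce,z) for z in (.15,.155,.16,.166)])
E
python3 lug.py;python3 - <<'E'
import lug
print([lug.f(p,z) for p in [(399.1,289.4),(400.5,286.2)] for z in (.15,.155,.16)])
E
```

```text
[399.5 288. ] 24 [(np.float64(252.0), np.float64(0.0797)), (np.float64(251.4), np.float64(0.0793)), (np.float64(250.7), np.float64(0.0789)), (np.float64(249.9), np.float64(0.0784))]
[399.5 288. ] 24 [(np.float64(252.0), np.float64(0.0797)), (np.float64(251.4), np.float64(0.0793)), (np.float64(250.7), np.float64(0.0789)), (np.float64(249.9), np.float64(0.0784))]
[(np.float64(249.7), np.float64(0.0796)), (np.float64(249.1), np.float64(0.0792)), (np.float64(248.5), np.float64(0.0788)), (np.float64(255.0), np.float64(0.081)), (np.float64(254.4), np.float64(0.0805)), (np.float64(253.8), np.float64(0.0801))]
```

>>> step_arm:
  deltas:
    - [0.9,0.01,-0.22,0,0.049]
    - [0.9,0.02,-0.44,0,0.098]
    - [0.9,0.02,-0.44,0,0.098]
    - [0.9,0.02,-0.44,0,0.098]

```text
time_s: 9.7
position: [0.5453, -0.1007, 0.1493]
tool_rot: [-0.564, 0.826, -0.004, 0.003]
force: [-1.9, -0.5, 13.0]
grip_width: 0.009
grasp_force: 7.0
```

```bash
python3 lk.py; python3 lug.py
```

```text
tcp polar 0.0455 63.6 xyaw -111.4 q [-0.18  0.4  -0.03  1.14 -0.   -1.38]
gold [398.6 290.6] 16 [ 0.4922 -0.2122  0.17  ] 0.078 -114.9
black [389.1 284. ] 98 [ 0.5091 -0.195   0.158 ] 0.056 -106.6
[398.7 290.4] 22 [(np.float64(248.1), np.float64(0.0794)), (np.float64(247.4), np.float64(0.079)), (np.float64(246.8), np.float64(0.0787)), (np.float64(246.0), np.float64(0.0782))]
```

>>> step_arm:
  deltas:
    - [0.9,0,0,-0.3,0]
    - [0.9,0,0,-0.6,0]
    - [0.9,0,0,-0.9,0]
    - [0.9,0,0,-1.2,0]
    - [0.9,0,0,-1.5,0]
    - [0.9,0,0,-1.8,0]
    - [0.9,0,0,-2.1,0]
    - [0.9,0,0,-2.1,0]

```text
time_s: 10.8
position: [0.5422, -0.1, 0.1655]
tool_rot: [-0.564, 0.826, -0.0, 0.0]
force: [4.1, -1.2, -0.1]
grip_width: 0.0088
grasp_force: 1.6
```

```bash
python3 lk.py; python3 lug.py
```

```text
tcp polar 0.0449 67.4 xyaw -111.3 q [-0.18  0.38  0.    1.19  0.   -1.38]
gold [400.5 287.7] 21 [ 0.4981 -0.2167  0.17  ] 0.08 -109.7
black [389.9 281.6] 102 [ 0.5141 -0.1971  0.158 ] 0.057 -101.1
[400.5 287.6] 35 [(np.float64(253.0), np.float64(0.0816)), (np.float64(252.3), np.float64(0.0811)), (np.float64(251.7), np.float64(0.0807)), (np.float64(251.0), np.float64(0.0802))]
```

>>> step_arm:
  deltas:
    - [2.5,0,0,0,0]
    - [2.5,0,0,-1,0]
    - [2.5,0,0,-4,0]
    - [2.5,0,0,-8,0]
    - [2.5,0,0,-10,0]
    - [2.5,0,0,-10,0]

```text
time_s: 11.65
position: [0.5425, -0.1, 0.2676]
tool_rot: [-0.564, 0.826, -0.001, 0.001]
force: [-0.7, 0.4, 0.1]
grip_width: 0.0246
grasp_force: 0.0
```

```bash
python3 lug.py
python3 - <<'E'
from h import *
s=telemetry.get_state();c=optics.read_camera('wrist');im=c['color']
cv2.imwrite('pics/w4.png',im[:,:,::-1]);print(s['position'])
E
```

```text
[400.5 287.7] 36 [(np.float64(252.8), np.float64(0.0816)), (np.float64(252.2), np.float64(0.0812)), (np.float64(251.6), np.float64(0.0807)), (np.float64(250.8), np.float64(0.0802))]
[ 0.54181127 -0.09990901  0.26589541]
```

View pics/w4.png

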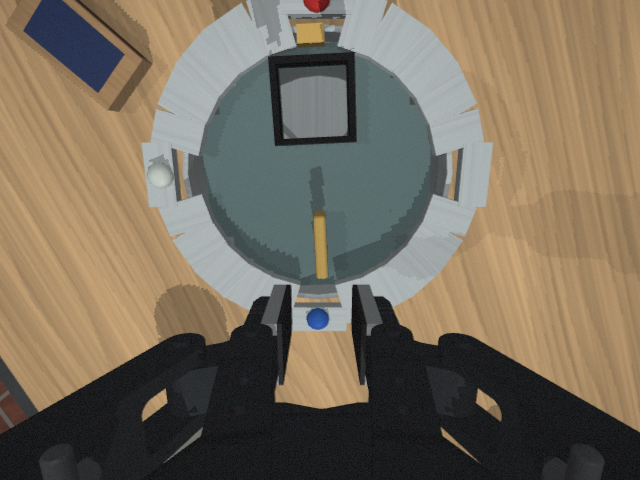

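The lug (311,34) is now in the notch beneath the red stud (316,3), and the chute is at (312,98). Checking by the chute's apparent size that the lid has sprung up.

Run:
```python
from h import *
c=optics.read_camera('wrist');s=telemetry.get_state();K=c['intrinsics']
for f,p,q in [('pics/w3.png',[.53895,-.09832,.26337],[-0.577,.817,.001,-.001]),('pics/w4.png',[.5418,-.0999,.2659],s['tool_rot'])]:
    im=cv2.imread(f);g=im.max(2);sub=(g[40:160,250:370]<45).astype(np.uint8)
    n,l,st,ce=cv2.connectedComponentsWithStats(sub);i=1+np.argmax(st[1:,4])
    cn=max(cv2.findContours((l==i).astype(np.uint8),0,1)[0],key=cv2.contourArea)
    hull=cv2.approxPolyDP(cv2.convexHull(cn),4,True)[:,0,:]+[250,40]
    (r,sz,a)=cv2.minAreaRect(cn);print(hull.tolist(),sz)
    ss={'position':p,'tool_rot':q}
    for z in (.158,.164):
        P=[ray(c,h,z,ss)[:2] for h in hull];print(z,[round(float(np.linalg.norm(P[k]-P[k-1])),4) for k in range(len(P))], np.mean(P,0))
```

```text
[[345, 51], [350, 138], [271, 145], [262, 58]] (88.83866882324219, 84.63712310791016)
0.158 [0.0487, 0.049, 0.0491, 0.0494] [ 0.51701312 -0.18594674]
0.164 [0.0475, 0.0478, 0.0479, 0.0482] [ 0.51704048 -0.18526968]
[[353, 52], [355, 140], [275, 144], [268, 57]] (89.25627136230469, 85.14493560791016)
0.158 [0.0503, 0.0501, 0.0502, 0.0498] [ 0.513927   -0.18567894]
0.164 [0.0491, 0.0489, 0.0489, 0.0486] [ 0.5140533  -0.18503757]
```

Scale check: the lid is 6 mm higher than before, i.e. sprung up. Now the plugs and their neighbours.

Run:
```python
from h import *
c=optics.read_camera('top');sc=optics.read_camera('scene')
for p in [(176.4,281.5),(163.5,328.75)]: print('cap',ray(c,p,.06).round(4))
for lo,hi in [((120,120,20),(150,255,160)),((3,120,20),(14,255,130))]:
  for cc,z in [(c,.035),(sc,.03)]:
    for ce,a,b in blobs(cc['color'],lo,hi,60):
        w=ray(cc,ce,z)
        if w[1]>.2 and w[0]>.3 and w[1]<.5: print(lo[0],ce,a,w.round(4))
s=telemetry.get_state();print(s['q'],s['position'])
```

```text
cap [0.5585 0.2782 0.06  ]
cap [0.4527 0.308  0.06  ]
120 [178.4 256.3] 141 [0.6225 0.2789 0.035 ]
120 [140.8 284.7] 157 [0.5603 0.367  0.035 ]
120 [393.3 373. ] 187 [0.6243 0.2796 0.03  ]
120 [447.6 386.5] 199 [0.5613 0.3687 0.03  ]
3 [130.5   4.9] 543 [1.2966 0.3978 0.035 ]
3 [197.9   2.4] 375 [1.293  0.2229 0.035 ]
3 [178.8 282.9] 159 [0.5592 0.2785 0.035 ]
3 [166.  329.1] 161 [0.4539 0.3087 0.035 ]
3 [459.6 338.6] 229 [0.456  0.3094 0.03  ]
3 [414.6 356.2] 252 [0.5622 0.2793 0.03  ]
[-1.82362033e-01  3.36395744e-01  1.91416200e-01  1.42886649e+00
  1.36550719e-05 -1.38060220e+00] [ 0.54095922 -0.09975468  0.26382228]
```

>>> step_arm:
  deltas:
    - [5,-34.9,22.9,0,0.414]
    - [5,-34.9,22.9,0,0.414]
    - [5,-34.9,22.9,0,0.414]
    - [5,-34.9,22.9,0,0.414]
    - [5,-34.9,22.9,0,0.414]
    - [5,-34.9,22.9,0,0.414]
    - [5,-34.9,22.9,0,0.414]
    - [5,-34.9,22.9,0,0.414]
    - [5,-34.9,22.9,8,0.414]
    - [5,-34.9,22.9,12,0.414]
    - [5,-34.9,22.9,12,0.414]

```text
time_s: 13.28
position: [0.4517, 0.3048, 0.1401]
tool_rot: [-0.382, 0.924, -0.001, -0.007]
force: [0.3, 0.3, 0.5]
grip_width: 0.0502
grasp_force: 0.0
```

```bash
cat > pl.py <<'E'
from h import *
s=telemetry.get_state();c=optics.read_camera('wrist');im=c['color']
A=R.from_quat(s['tool_rot']).as_matrix();print('tcp',s['position'].round(4) if hasattr(s['position'],'round') else s['position'],'xyaw',np.degrees(np.arctan2(A[1,0],A[0,0]))%360)
for ce,a,b in blobs(im,(3,110,15),(14,255,140),150):
    w=ray(c,ce,.04,s);print(ce,a,b,w.round(4),'tool cm',(A.T@(w-s['position'])*100).round(2))
E
python3 pl.py
```

```text
tcp [0.4517 0.3048 0.1401] xyaw 224.86687786649847
[319.4 257.5] 1975 [297 226  46  62] [0.4572 0.309  0.04  ] tool cm [-0.82 -0.11 10.  ]
[183.8 320.8] 1709 [151 293  65  58] [0.5549 0.275  0.04  ] tool cm [-5.35 -9.42  9.91]
```

>>> step_arm:
  deltas:
    - [5,-0.6,0,0,0]
    - [5,-0.6,0,4,0]
    - [5,-0.6,0,8,0]
    - [5,-0.6,0,9.8,0]
    - [5,-0.6,0,9.8,0]
    - [2,-0.6,0,9.8,0]
    - [2,-0.6,0,9.8,0]
    - [2,-0.6,0,9.8,0]
    - [2,-0.6,0,9.8,0]
  grip_force: 30

```text
time_s: 14.45
position: [0.4618, 0.314, 0.0499]
tool_rot: [-0.382, 0.924, 0.0, 0.003]
force: [1.0, 0.5, 6.1]
grip_width: 0.027
grasp_force: 29.6
```

>>> step_arm:
  deltas:
    - [2,0,0,0,0]
    - [2,0,0,0,0]

```text
time_s: 14.7
position: [0.4619, 0.314, 0.05]
tool_rot: [-0.382, 0.924, 0.0, 0.003]
force: [1.3, -0.1, 5.4]
grip_width: 0.0273
grasp_force: 29.6
```

Run:
```python
from h import *
s=telemetry.get_state();print(s['position'],s['force'],s['moment'],s['grip_width'],s['grasp_force'])
c=optics.read_camera('scene');cv2.imwrite('pics/s2.png',cv2.resize(c['color'][220:440,340:560],(660,660))[:600,:,::-1])
```

```text
[0.46185831 0.31396802 0.04995954] [ 1.34331806 -0.10990115  5.42855956] [-0.03200737 -0.07268585  0.01173181] 0.027256200312087246 29.582209289073944
```

View pics/s2.png

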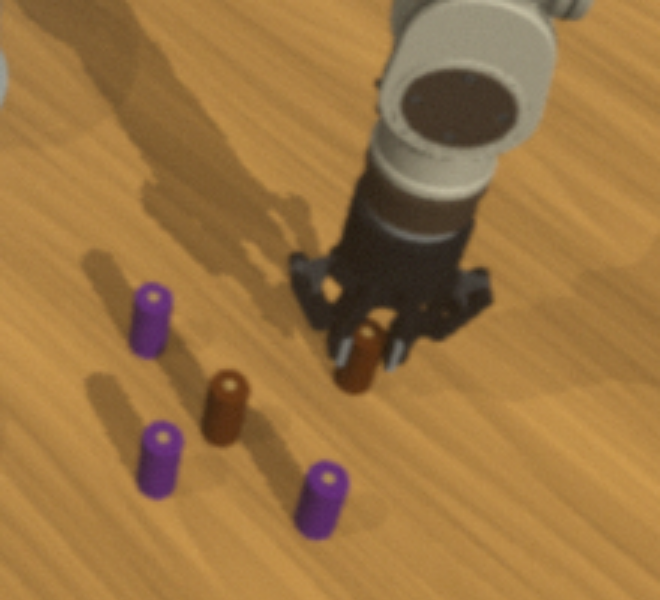

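The plug is gripped at its top, reasonably upright (365,350 in the crop). Lifting it.

>>> step_arm:
  deltas:
    - [2,0,0,-3,0]
    - [2,0,0,-9,0]
    - [2,0,0,-15,0]
    - [2,0,0,-20.5,0]
    - [2,0,0,-20.5,0]
    - [2,0,0,-20.5,0]

```text
time_s: 15.5
position: [0.4596, 0.3126, 0.2525]
tool_rot: [-0.382, 0.924, 0.0, 0.0]
force: [0.5, 0.2, -0.4]
grip_width: 0.0267
grasp_force: 29.7
```

>>> step_arm:
  deltas:
    - [2,31.4,-38.9,0,0]
    - [2,31.4,-38.9,0,0]
    - [2,31.4,-38.9,0,0]
    - [2,31.4,-38.9,0,0]
    - [2,31.4,-38.9,0,0]
    - [2,31.4,-38.9,0,0]
    - [2,31.4,-38.9,0,0]
    - [2,31.4,-38.9,0,0]
    - [2,31.4,-38.9,0,0]
    - [2,31.4,-38.9,0,0]
    - [2,31.4,-38.9,0,0]
    - [2,31.4,-38.9,0,0]

```text
time_s: 17.0
position: [0.5123, -0.183, 0.2523]
tool_rot: [-0.383, 0.924, 0.0, -0.0]
force: [0.0, 0.4, -0.5]
grip_width: 0.0268
grasp_force: 29.8
```

Run:
```python
from h import *
s=telemetry.get_state();c=optics.read_camera('wrist');im=c['color'];print(s['position'],s['grip_width'])
cv2.imwrite('pics/w5.png',im[:,:,::-1])
```

```text
[ 0.51228711 -0.18295156  0.25227599] 0.02684302487593896
```

View pics/w5.png

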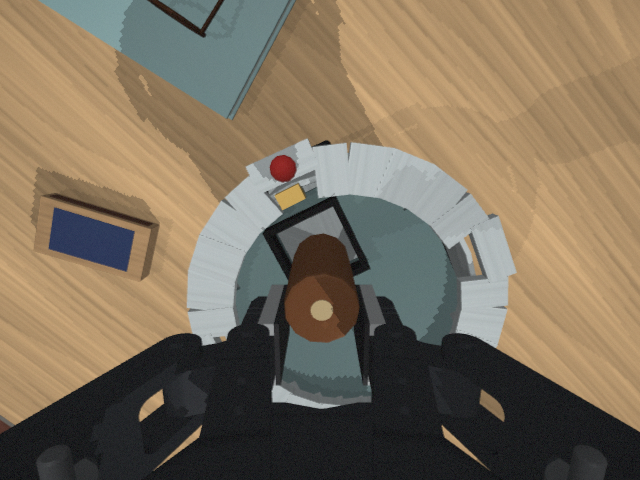

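The plug (322,310) hangs over the chute, whose corners are (263,233), (333,198) and (368,268); the lug is still in its notch at (289,196).

Run:
```python
from h import *
s=telemetry.get_state();c=optics.read_camera('wrist');A=R.from_quat(s['tool_rot']).as_matrix()
p=ray(c,(315.5,250.5),.164,s);print(p,'tool cm',A.T@(p-s['position'])*100)
B,o=pose(c,s)
for z in (-.01,.05):
    q=B.T@(s['position']+A@[0,0,z]-o);print(z,(c['intrinsics']@(q/q[2]))[:2])
q=ray(c,(321,309),s['position'][2]+.01,s);print('plug top tool',A.T@(q-s['position'])*100)
```

```text
[ 0.51487247 -0.18550957  0.164     ] tool cm [-7.58420426e-03 -3.45001167e-01  8.84203731e+00]
-0.01 [320.92075385 326.13163065]
0.05 [321.02021692 271.05526553]
plug top tool [ 0.67809048  0.00279101 -1.00005208]
```

>>> step_arm:
  deltas:
    - [2,-0.65,-0.2,0,0]
    - [2,-0.65,-0.2,0,0]
    - [2,-0.65,-0.2,2.5,0]
    - [2,-0.65,-0.2,4,0]
    - [2,-0.65,-0.2,5.5,0]
    - [2,-0.65,-0.2,6.6,0]
    - [2,-0.65,-0.2,6.6,0]

```text
time_s: 17.98
position: [0.5177, -0.1811, 0.1853]
tool_rot: [-0.382, 0.924, 0.001, -0.001]
force: [-0.9, 0.3, -0.4]
grip_width: 0.027
grasp_force: 29.8
```

No contact; releasing.

>>> step_arm:
  deltas:
    - [4.5,0,0,0,0]
    - [4.5,0,0,0,0]
    - [4.5,0,0,0,0]
    - [4.5,0,0,-3,0]
    - [4.5,0,0,-8,0]
    - [4.5,0,0,-8,0]
    - [4.5,0,0,-8,0]

```text
time_s: 18.85
position: [0.5183, -0.1813, 0.2663]
tool_rot: [-0.382, 0.924, -0.0, 0.0]
force: [0.5, 0.4, -0.6]
grip_width: 0.0451
grasp_force: 0.0
```

```bash
python3 pl.py
python3 - <<'E'
from h import *
c=optics.read_camera('wrist');im=c['color'];t=optics.read_camera('top')['color']
cv2.imwrite('pics/w6.png',np.hstack([im[100:440,150:520],cv2.resize(t[220:340,305:425],(340,340))])[:,:,::-1])
E
python3 lug.py
```

```text
tcp [ 0.5183 -0.1813  0.2663] xyaw 224.93024214829757
[193.7  14.3] 266 [161   0  67  34] [ 0.4745 -0.38    0.04  ] tool cm [ 17.14 -10.97  22.63]
[306.7 212.1] 248 [284 201  42  23] [ 0.5291 -0.1906  0.04  ] tool cm [-0.11 -1.42 22.63]
```

View pics/w6.png

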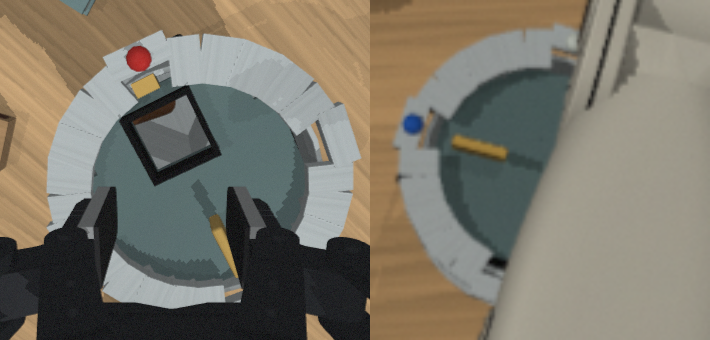

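The first plug lies inside (brown seen through the mouth's outer corner at (150,110)) and the lug is still in its notch. Now the second plug.

>>> step_arm:
  deltas:
    - [5,-35.5,29.6,0,0]
    - [5,-35.5,29.6,0,0]
    - [5,-35.5,29.6,0,0]
    - [5,-35.5,29.6,0,0]
    - [5,-35.5,29.6,0,0]
    - [5,-35.5,29.6,0,0]
    - [5,-35.5,29.6,0,0]
    - [5,-35.5,29.6,0,0]
    - [5,-35.5,29.6,8,0]
    - [5,-35.5,29.6,12,0]
    - [5,-35.5,29.6,12,0]
    - [5,-35.5,29.6,12,0]

```text
time_s: 20.55
position: [0.5616, 0.2794, 0.1481]
tool_rot: [-0.382, 0.924, 0.0, 0.001]
force: [0.5, -0.1, 1.0]
grip_width: 0.0499
grasp_force: 0.0
```

```bash
python3 pl.py
```

```text
tcp [0.5616 0.2794 0.1481] xyaw 224.9190845220288
[319.5 242.8] 1815 [298 213  44  59] [0.5629 0.2791 0.04  ] tool cm [-0.04 -0.11 10.81]
```

>>> step_arm:
  deltas:
    - [5,0.2,0,4,0]
    - [5,0.2,0,8,0]
    - [5,0.2,0,10.2,0]
    - [5,0.2,0,10.2,0]
    - [5,0.2,0,10.2,0]
    - [2,0.2,0,10.2,0]
    - [2,0.2,0,10.2,0]
    - [2,0.2,0,10.2,0]
    - [2,0.2,0,10.2,0]

```text
time_s: 21.72
position: [0.5607, 0.2783, 0.0466]
tool_rot: [-0.382, 0.924, 0.0, 0.002]
force: [0.7, -0.3, 6.9]
grip_width: 0.0268
grasp_force: 29.3
```

>>> step_arm:
  deltas:
    - [2,0,0,-3,0]
    - [2,0,0,-9,0]
    - [2,0,0,-15,0]
    - [2,0,0,-20.5,0]
    - [2,0,0,-20.5,0]
    - [2,0,0,-20.5,0]

```text
time_s: 22.48
position: [0.5589, 0.2775, 0.2492]
tool_rot: [-0.382, 0.924, 0.0, -0.0]
force: [-0.9, 0.5, -0.6]
grip_width: 0.0267
grasp_force: 29.7
```

>>> step_arm:
  deltas:
    - [2,36,-29.6,0,0]
    - [2,36,-29.6,0,0]
    - [2,36,-29.6,0,0]
    - [2,36,-29.6,0,0]
    - [2,36,-29.6,0,0]
    - [2,36,-29.6,0,0]
    - [2,36,-29.6,0,0]
    - [2,36,-29.6,0,0]
    - [2,36,-29.6,0,0]
    - [2,36,-29.6,0,0]
    - [2,36,-29.6,0,0]

```text
time_s: 23.85
position: [0.5132, -0.1849, 0.2487]
tool_rot: [-0.383, 0.924, 0.001, -0.0]
force: [0.4, -0.0, -0.3]
grip_width: 0.0271
grasp_force: 29.7
```

Run:
```python
from h import *
s=telemetry.get_state();c=optics.read_camera('wrist');A=R.from_quat(s['tool_rot']).as_matrix();print(s['position'])
for ce,a,b in blobs(c['color'],(15,20,120),(28,110,255),60):
    if 290<ce[0]<350 and 280<ce[1]<370: q=ray(c,ce,s['position'][2]+.012,s);print('dot',ce,a,b,'plug top tool',(A.T@(q-s['position'])*100).round(2))
for ce,a,b in blobs(c['color'],(3,110,15),(14,255,140),150): print(ce,a,b)
```

```text
[ 0.51322325 -0.18486748  0.24865983]
dot [321.7 336.7] 377 [311 327  23  21] plug top tool [-0.31  0.03 -1.2 ]
[170.2  11.1] 172 [150   0  42  27]
[320.7 312.5] 6215 [284 253  76 115]
```

>>> step_arm:
  deltas:
    - [2,0.35,-0.1,0,0]
    - [2,0.35,-0.1,0,0]
    - [2,0.35,-0.1,2.5,0]
    - [2,0.35,-0.1,4,0]
    - [2,0.35,-0.1,5.5,0]
    - [2,0.35,-0.1,6.3,0]
    - [2,0.35,-0.1,6.3,0]

```text
time_s: 24.78
position: [0.5112, -0.1893, 0.1857]
tool_rot: [-0.382, 0.924, 0.0, -0.0]
force: [0.0, 0.8, 0.3]
grip_width: 0.0273
grasp_force: 29.7
```

>>> step_arm:
  deltas:
    - [4.5,0,0,0,0]
    - [4.5,0,0,0,0]
    - [4.5,0,0,0,0]
    - [4.5,0,0,-3,0]
    - [4.5,0,0,-8,0]
    - [4.5,0,0,-10,0]
    - [4.5,0,0,-10,0]
    - [4.5,0,0,-10,0]

```text
time_s: 25.78
position: [0.511, -0.1892, 0.2851]
tool_rot: [-0.382, 0.924, 0.001, -0.001]
force: [-0.8, -0.0, -0.2]
grip_width: 0.0447
grasp_force: 0.0
```

Run:
```python
from h import *
s=telemetry.get_state();print(s['position'],s['force'])
im=optics.read_camera('wrist')['color'];cv2.imwrite('pics/w7.png',cv2.resize(im[100:380,150:520],None,fx=2,fy=2)[:,:,::-1])
```

```text
[ 0.51103147 -0.1892      0.28511273] [-0.84760192 -0.03429874 -0.18908346]
```

View pics/w7.png

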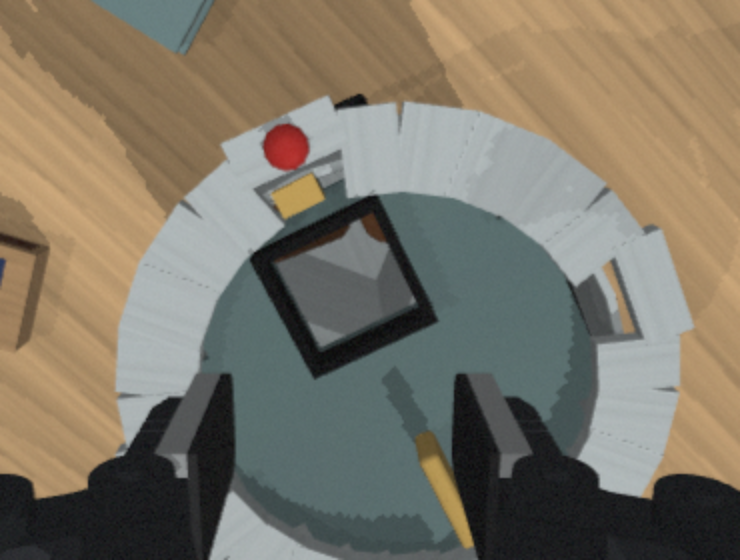

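Both plugs show through the mouth, at (310,255) and (375,228), and the lug (298,196) is in the red stud's notch. The arm is clear, so I'm handing in.

```bash
python3 -c "
from plant import workorder
print(workorder.sign_off())"
```

```text
the job is handed in; nothing more can be done
None
```

I've handed the job in: the lid sits sprung up in the red stud's notch and both plugs are in that compartment, by the wrist camera; the sign-off gave no verdict, and the arm never went near the jar, book or matchbox.

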